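Jug from the cup stand to the drinks dispenser

ROBOT

A 6-joint arm with a two-finger parallel gripper is mounted at the origin on the work surface. World frame = base frame: x ahead of the robot, y to its left, z up, the work surface at z = 0. Lengths are in m, angles in degrees, forces in N, time in s.
With the tool pointing down it reaches from about 0.4 to 0.825 m from the base axis. Payload 7 kg.
Tool frame: the origin (TCP) lies on the centre line of the jaws, within the pads' length; the fingertips stand 19 mm ahead of it and the grasp point (between the pads) is the TCP (r.tips_ahead is the distance from the TCP to the fingertips, in m); z points along the fingers, y is the line along which they close (so a half turn about z gives the same grasp; the last joint's range is limited). The gripper opens to 88 mm and grips with 3 to 60 N. Pads are 19 mm wide; open, the fingers measure 130 mm over their backs; the gripper's body (78 mm by 193 mm) begins 47 mm behind the grasp point.
Start: joints at [90.533, 20.546, 0.682, 0, -70.136, -16.507], TCP at [0.186, 0.649, 0.246] pointing down, gripper open.
Joint ranges: [-176.03, 176.03], [-82.01, 121.73], [-58.28, 71.71], [-173.87, 95.51], [-174.79, -0.11], [-173.66, 173.66]. Speed limits (degrees/s): [136.94, 136.94, 172.46, 180, 180, 180].

INTERFACE

Orientations are given as [roll, pitch, yaw] about the fixed x, y, z axes, in that order (R = Rz(yaw) Ry(pitch) Rx(roll)).
In Python, from plant import r, viewer, close_job gives the robot as it stands. The module is installed in compiled form; this text tells all that it offers.
- The arm moves only by the tool arm_command, never from a script. Its arguments are lists of equal length, an entry for each row: "travel": the shift along the world's x, y, z scaled (see below), a list of three; "delta_rot": the turn, a rotation vector about the world's x, y, z scaled (see below), a list of three. In form: {"travel": [[dx, dy, dz], ...], "delta_rot": [[rx, ry, rz], ...]}. A call has 1 to 20 rows; each row is the pose to reach, as a shift and turn from the pose commanded when the call began; what a row does not reach only later rows make up. The controller multiplies each number of a shift by 0.5 m and each number of a turn by 90 degrees. A row lasts 1/8 s, in which the tool goes at most 62.5 mm and 10.7 degrees, less where a joint would pass 70% of its speed; a pose out of reach is approached as far as the arm can. A call with a number of a shift or a turn outside -1 to 1 is refused whole. A call with a gripper value outside its range is refused whole. "grip" is the opening, from 0 (shut) to 1 (fully open), set as the call begins (left out, the last holds). The fingers move at their own pace and stop on an object; "newtons" is the grip in N (left out, the last holds). Time passes only in rows, so rows that repeat a pose let the fingers close. It gives the time, the measured TCP pose, the force, the opening and the grip force at its end, in the units of the state.
- r.get_state(): the state, without advancing time (a new reading comes with each control period).
- viewer.capture(name): name is "scene" or "top" or "wrist"; returns a dict with "img" (400x640x3 uint8, red, green, blue), "camera_matrix" (3x3 intrinsics, pixels), "distortion" ([k1, k2, p1, p2, k3] as OpenCV has them; the pictures are not rectified), "R" (3x3) and "t" (3): a world point X has camera coordinates R X + t; the wrist camera has in their place "mount" (4x4, takes a point from camera to tool coordinates, whose origin is the TCP and whose axes are the flange's). Camera axes: x right, y down, z forward; pixel columns grow to the right and rows downward; lengths in m; the calibration is good to about 2 mm. A picture is of the moment at which its call begins: read the wrist's pose just before it. There is no depth.
- close_job(): hands the job in; it is judged then, once.
The state is a dict: "time_s": time; "joints": joint angles; "qd": joint speeds; "joint_torque": joint torques, N m; "tcp_pos": TCP position; "eef_rot": TCP orientation; "contact_force": force on the tool from outside, world axes, zero at the start; "moment": the same for the moment, N m; "gripper_width": finger opening in m; "gripper_force": force on a finger pad.
Only numpy, scipy, OpenCV 4.12 (cv2) and the standard library are available. Lean on these libraries where they do the work, as an engineer would, in place of code of your own. Each camera call takes 0.05 s, during which the arm holds its last target. There are 200 camera calls.

TASK

Take the tall steel jug off the peg of the cup stand (lift it clear of the upturned tip first) and stand it upright on the free counter, letting go of it. Then take it again by its handle and set it upright and fully down in the round seat under the dispenser's outlet, handle pointing out towards the open front of the dispenser. Carry it calmly, do not drop it or knock it over, and leave the other things on the counter where they are.

Things in the scene. Friction and masses are not known exactly. Their poses are not given: they have to be found in the camera images.
- jug: tall round steel jug, open top, outer diameter 62, height 140, wall 3.5 mm, 0.3 kg. Origin: centre of underside; z along its axis to the mouth; +x to the handle: a square strap loop 14 wide (y), 6 thick, top bar at z 132-138, lower bar 62-68, upright bar's outside at x = 64; opening 27 (x) by 64 (z). It hangs by the loop's upper outer corner, leaning 35 deg, mouth to the stand's -x.
- jug_handle (a point): point in the middle of the handle's upright outer bar, 61 mm from the jug's axis and 105 mm above its underside
- stand: fixed steel cup stand. Origin: on the counter below the point of the peg where the jug hangs; z up. Post (radius 8, height 318 mm) at y = -100 mm; at height 215 mm a peg (radius 5) runs from it along +y to y = 26, then turns up: tip at y = 36, 14 mm higher. A like, empty peg points to -y. Foot plate 150 x 110 x 10 mm round the post.
- peg (a point): point on the peg's axis where the jug hangs, 215 mm above the counter; axes as the stand's
- dispenser: fixed white drinks dispenser. Origin: on the counter below the jug seat's centre; -x points out of its front. Drip tray 125 (x) by 150 (y), 12 mm high; on it the seat: a raised ring 5 mm high, inner radius 35. Grey outlet head overhangs from x = 0 backwards, 150 wide, underside 190 mm up; nozzle at x = 14, lower end 178 mm up. White housing (170 wide, 300 high) from x = 62.
- seat (a point): centre of the round jug seat, on its floor, 12 mm above the counter; axes as the dispenser's
- plates: bystander: stack of white plates with a knife on it, diameter 190 mm, 75 mm high; origin at the centre of its underside
- pack_a: bystander: small white food pack, 62 x 45 x 45 mm; origin at the centre of its underside
- pack_b: bystander: another such pack, 62 x 45 x 45 mm; origin at the centre of its underside
- beaker: bystander: low white beaker without a handle, diameter 72 mm, 75 mm high; origin at the centre of its underside
Mind the look-alikes: they are no part of the job. Several things have the shape of the jug; the one meant has the colours described above.

How it is judged:
By the outcome, as a careful person would: the job done as asked, in the order asked, and still so for the second after the job is handed in, with the robot touching nothing.
It also fails if it takes over 59 s, if anything falls off the work surface, if the arm or the gripper's body presses on something with over 40 N, if the wrist force passes 120 N, or if a joint passes its speed limit or range.

## Working session

There is one attempt and no reset: what is moved stays moved. The work goes in short steps, Python scripts to look and compute and a tool call to move; the robot and the scene stay as the last step left them, time stands still between calls to the robot, and variables do not carry over. Pictures are saved under pics/ and viewed, at most 10 in all, crops included, and the job is handed in when it is done.

Besides the shell and the picture viewer there is one more tool, called after ">>>" by a JSON object that holds its "name" and its "arguments". arm_command: Moves the arm, as the interface text tells. Shifts and turns lie within -1 to 1; 1 stands for 0.5 m of shift or 90 degrees of turn. Its arguments: {"type":"object","properties":{"travel":{"type":"array"},"delta_rot":{"type":"array"},"grip":{"type":"number"},"newtons":{"type":"number"}},"required":["travel","delta_rot"]}

```bash
mkdir -p pics
python3 - <<'E'
from plant import r,viewer
import cv2,pickle,numpy as np
print(r.get_state())
d={}
for n in("scene","top"):
    c=viewer.capture(n);d[n]=c;cv2.imwrite(f"pics/{n}0.png",c["img"][...,::-1])
    print(n,c["camera_matrix"],c["distortion"],c["R"],c["t"])
pickle.dump(d,open("c0.pkl","wb"))
E
```

```text
{'time_s': 0.0, 'joints': array([ 9.05333176e+01,  2.05902596e+01,  6.32977042e-01, -1.91753174e-02,
       -7.01372797e+01, -1.65088551e+01]), 'qd': array([-0.06311599, -0.01021695,  0.0200511 ,  0.10916052, -0.03887046,
       -0.07871698]), 'joint_torque': array([-2.31169741e-05, -5.82719135e+01,  2.93046659e+01,  6.99694633e+00,
        6.94145914e-03, -1.62413630e-04]), 'tcp_pos': array([0.18565902, 0.64847353, 0.24463287]), 'eef_rot': array([ 1.79904213e+02, -9.59064988e-03, -1.59820595e+01]), 'contact_force': array([-0.43781335,  0.20374059,  0.7906276 ]), 'moment': array([-0.04515033, -0.0020623 ,  0.04994961]), 'gripper_force': 0.0, 'gripper_width': 0.08790802593790274}
scene [[402.89079014   0.         317.28412508]
 [  0.         402.89079014 200.68485541]
 [  0.           0.           1.        ]] [-0.05053521  0.          0.          0.          0.        ] [[-0.07446015  0.99721239 -0.00480894]
 [ 0.83464484  0.05968103 -0.54754558]
 [-0.54573223 -0.04478408 -0.83676204]] [ 0.03747956 -0.40058772  1.39904009]
top [[382.2390277    0.         321.90550568]
 [  0.         382.2390277  201.9161522 ]
 [  0.           0.           1.        ]] [-0.07636808  0.          0.          0.          0.        ] [[-0.0241889  -0.9993767  -0.02571216]
 [-0.99734212  0.02589188 -0.0681051 ]
 [ 0.06872839  0.02399643 -0.99734677]] [0.04684759 0.6166848  1.05531736]
```

View pics/scene0.png

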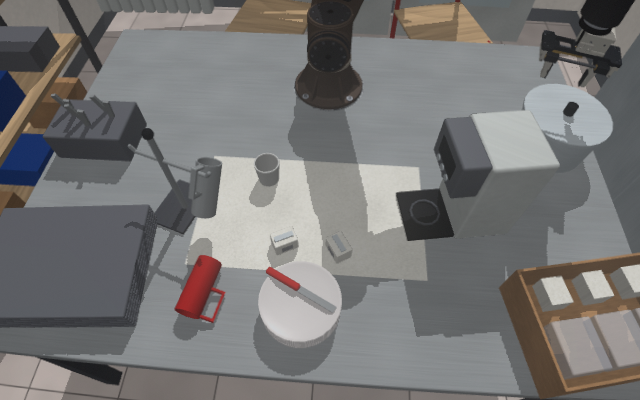

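View pics/top0.png

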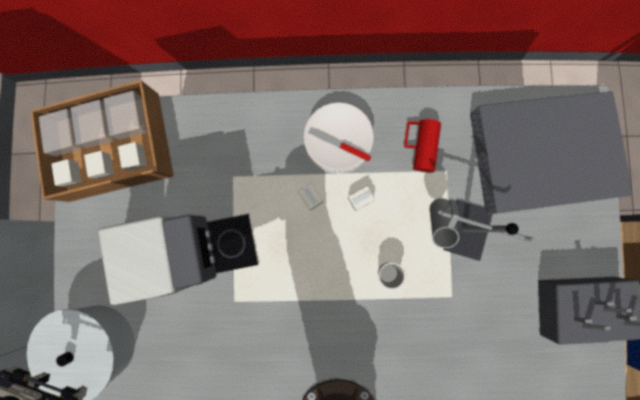

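The jug candidates are the grey steel jug hanging on the stand (scene 205,188; top 446,236), the red jug lying on its side (scene 200,287; top 427,145), and the small grey beaker without a handle (scene 267,170; top 391,274). By the description I choose the hanging grey one. The dispenser seat is at scene (425,212), top (231,243). I'll check the choice in a close crop.

Run:
```python
import cv2,numpy as np
a=cv2.imread("pics/scene0.png")[120:240,120:240];b=cv2.imread("pics/top0.png")[180:280,420:540]
f=lambda i,k:cv2.resize(i,None,fx=k,fy=k,interpolation=cv2.INTER_CUBIC)
A=f(a,3.3);B=f(b,3.3);A=A[:390];B=cv2.copyMakeBorder(B,0,390-B.shape[0],0,0,cv2.BORDER_CONSTANT)
cv2.imwrite("pics/crop1.png",np.hstack([A,B]))
```

```text
(no output)
```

View pics/crop1.png

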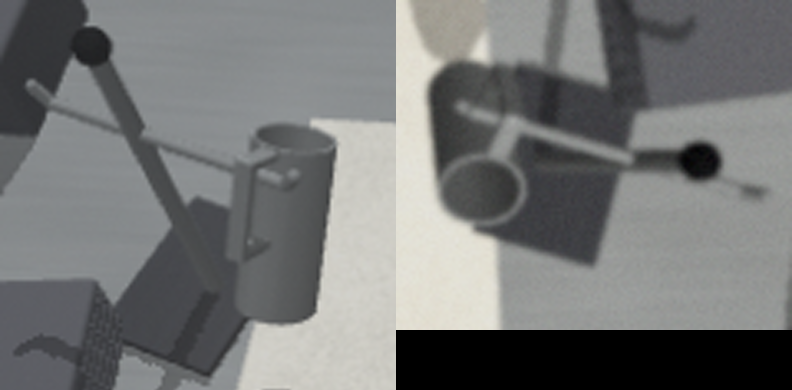

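The crop confirms it: grey jug with a square strap loop hanging on the peg (top bar crosses the peg at top px ~(455,218)), mouth rim centre at top px ~(446,237); peg tip at scene (208,174) / top (440,212). Now a crop of the dispenser.

Run:
```python
import cv2,numpy as np
a=cv2.imread("pics/scene0.png")[170:250,380:480];b=cv2.imread("pics/top0.png")[200:280,190:290]
f=lambda i:cv2.resize(i,None,fx=4,fy=4,interpolation=cv2.INTER_CUBIC)
o=np.hstack([f(a),f(b)]);o=np.clip(o.astype(float)*1.6,0,255).astype('u1')
cv2.imwrite("pics/crop2.png",o)
```

```text
(no output)
```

View pics/crop2.png

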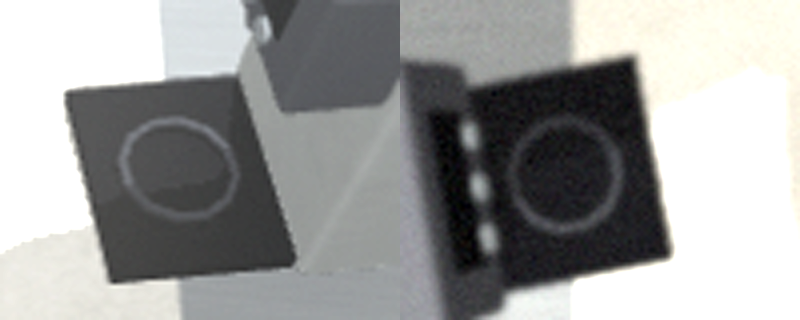

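```bash
cat > h.py <<'E'
import pickle,cv2,numpy as np
from scipy.optimize import least_squares
from scipy.spatial.transform import Rotation as Ro
D=pickle.load(open("c0.pkl","rb"))
def proj(n,X):
    c=D[n];return cv2.projectPoints(np.atleast_2d(X).astype(float),cv2.Rodrigues(c["R"])[0],c["t"],c["camera_matrix"],c["distortion"])[0][:,0]
def tri(s,t):
    q=least_squares(lambda X:np.r_[proj("scene",X)[0]-s,proj("top",X)[0]-t],[.5,0,.1]);return q.x,np.sqrt(np.mean(q.fun**2))
E
python3 - <<'E'
from h import *
np.set_printoptions(precision=4,suppress=True)
P=dict(seat=((424.75,212),(231.5,243.75)),trayfar=((407.25,240.75),(248.75,214.25)),traynear=((396.5,193.25),(257.75,263.75)),
ball=((147.9,133.9),(511.5,228.5)),tip=((207.9,173.6),(439.7,211.8)),etip=((130.6,146.7),(531.8,237.6)),
mouth=((120+293/3.3,120+139/3.3),(446.5,237)),plates=((300,298),(338,137)),beaker=((267,162),(391,274)),red=((200,287),(427,145)),packb=((284,240),(361,198)),packa=((339,245),(311,196)))
T={}
for k,(s,t) in P.items():
    T[k],e=tri(s,t);print(k,T[k],round(e,2))
d=T['tip']-T['etip'];print("peg yaw(stand y dir)",np.degrees(np.arctan2(d[1],d[0])),np.hypot(*d[:2]))
d=T['trayfar']-T['traynear'];print("tray y",np.degrees(np.arctan2(d[1],d[0])),np.hypot(*d[:2]))
# model fits
def fit(M,keys,x0):
    def f(p):
        X=Ro.from_euler('z',p[2]).apply(M)+[p[0],p[1],0]
        return np.r_[(proj("scene",X)-[P[k][0] for k in keys]).ravel(),(proj("top",X)-[P[k][1] for k in keys]).ravel()]
    q=least_squares(f,x0,loss='soft_l1');print(q.x[:2],np.degrees(q.x[2]),f(q.x).round(1))
fit(np.array([[0,.036,.229],[0,-.236,.229],[0,-.1,.318]]),['tip','etip','ball'],[.5,-.3,0])
fit(np.array([[0,0,.017],[-.0625,-.075,.012],[-.0625,.075,.012]]),['seat','trayfar','traynear'],[.5,.25,np.pi])
fit(np.array([[0,0,.017],[-.0625,.075,.012],[-.0625,-.075,.012]]),['seat','trayfar','traynear'],[.5,.25,np.pi])
E
```

```text
seat [0.5055 0.2936 0.0141] 0.39
trayfar [ 0.589   0.2455 -0.0017] 0.21
traynear [0.4474 0.2189 0.0124] 0.29
ball [ 0.5324 -0.3672  0.306 ] 0.21
tip [ 0.574  -0.2407  0.2287] 0.11
etip [ 0.5088 -0.4473  0.231 ] 0.82
mouth [ 0.5153 -0.2619  0.1952] 0.48
plates [ 0.7907 -0.0177  0.0689] 0.07
beaker [ 0.4194 -0.1454  0.0859] 0.28
red [ 0.7693 -0.2656  0.0329] 0.78
packb [ 0.6253 -0.0776  0.028 ] 0.21
packa [0.6338 0.0632 0.0363] 0.54
peg yaw(stand y dir) 72.47233606727848 0.21663050690185248
tray y 10.642787855148558 0.14409936805160595
[ 0.5654 -0.2645] -14.48610649885059 [  4.9   0.3 -18.6  -1.3  -0.7  -1.   -4.7  -0.   17.7   0.7  -0.6  -3.7]
[0.5083 0.2926] 99.76804682240187 [-0.6  0.4  0.  -1.1 -0.7 -0.6 -0.5 -1.  -0.7 -1.5 -0.1  0.8]
[0.5247 0.1715] 277.82744616742156 [-45.    2.8  -0.   -1.9   1.   -1.4  41.7  -7.6  -0.7  -0.7  -1.9   2. ]
```

```bash
cat >> h.py <<'E'
import json,os
np.set_printoptions(precision=4,suppress=True)
F="cmd.json"
def cmd():
    d=json.load(open(F)) if os.path.exists(F) else dict(p=[.186,.649,.246],q=Ro.from_euler('xyz',[180,0,-15.974],degrees=True).as_quat().tolist())
    return np.array(d['p']),Ro.from_quat(d['q'])
def apply(tr,rv):   # record the last row of a call made
    p,R=cmd();p=p+.5*np.array(tr);R=Ro.from_rotvec(np.array(rv)*90,degrees=True)*R
    json.dump(dict(p=p.tolist(),q=R.as_quat().tolist()),open(F,"w"))
def delta(p,R):
    p0,R0=cmd();return (np.array(p)-p0)/.5,(R*R0.inv()).as_rotvec(degrees=True)/90
def jugR(yaw,lean=0):return Ro.from_euler('z',yaw,degrees=True)*Ro.from_euler('y',lean,degrees=True)
FL=Ro.from_euler('x',180,degrees=True)
HANG=np.array([.563,-.275,.215]);YS=-17.5
def tcp_on_jug(z,yaw=YS,lean=-35):
    R=jugR(yaw,lean);return HANG+R.apply([-.053,0,z-.127]),R*FL
E
python3 - <<'E'
from h import *
for z in(.30,.24,.115):
    p,R=tcp_on_jug(z);print(z,p,*delta(p,R))
E
```

```text
0.3 [ 0.427  -0.2321  0.3263] [ 0.4819 -1.7622  0.1606] [-0.112  -0.3724 -0.0164]
0.24 [ 0.4598 -0.2425  0.2772] [ 0.5476 -1.7829  0.0623] [-0.112  -0.3724 -0.0164]
0.115 [ 0.5282 -0.264   0.1748] [ 0.6843 -1.826  -0.1425] [-0.112  -0.3724 -0.0164]
```

>>> {"name": "arm_command", "arguments": {"travel": [[0,0,0.12],[0,0,0.24],[0,0,0.36],[0,0,0.42],[0,0,0.42]], "delta_rot": [[0,0,0],[0,0,0],[0,0,0],[0,0,0],[0,0,0]], "grip": 1}}

```text
time_s: 0.72
tcp_pos: [0.186, 0.6494, 0.4584]
eef_rot: [-179.7, 0.0, -16.0]
contact_force: [0.6, 1.1, 0.5]
gripper_width: 0.0877
gripper_force: 0.0
```

>>> {"name": "arm_command", "arguments": {"travel": [[0.55,-1.0,0],[0.55,-1.0,0],[0.55,-1.0,0],[0.55,-1.0,0],[0.55,-1.0,0],[0.55,-1.0,0],[0.55,-1.0,0],[0.55,-1.0,0],[0.55,-1.0,0],[0.55,-1.0,0],[0.55,-1.0,0],[0.55,-1.0,0]], "delta_rot": [[0,0,0],[0,0,0],[0,0,0],[0,0,0],[0,0,0],[0,0,0],[0,0,0],[0,0,0],[0,0,0],[0,0,0],[0,0,0],[0,0,0]]}}

```text
time_s: 2.22
tcp_pos: [0.4603, 0.1498, 0.455]
eef_rot: [180.0, 0.0, -15.9]
contact_force: [-0.1, -0.3, 0.1]
gripper_width: 0.0878
gripper_force: 0.0
```

Run:
```python
from h import *
from plant import r
apply([0,0,.42],[0,0,0]);apply([.55,-1,0],[0,0,0])
print(cmd()[0],r.get_state()['joints'],r.get_state()['tcp_pos'])
for z in(.27,):
    p,R=tcp_on_jug(z);print(z,p,*delta(p,R))
```

```text
[0.461 0.149 0.456] [ 41.3493  -1.7703  -0.038   -0.0205 -91.7749  32.7388] [0.4603 0.1498 0.455 ]
0.27 [ 0.4434 -0.2373  0.3017] [-0.0353 -0.7726 -0.3085] [-0.112  -0.3724 -0.0164]
```

>>> {"name": "arm_command", "arguments": {"travel": [[-0.035,-0.4,0],[-0.035,-0.4,0],[-0.035,-0.4,0],[-0.035,-0.77,0],[-0.035,-0.77,0],[-0.035,-0.77,0],[-0.035,-0.77,0],[-0.035,-0.77,-0.15],[-0.035,-0.77,-0.31],[-0.035,-0.77,-0.31],[-0.035,-0.77,-0.31],[-0.035,-0.77,-0.31]], "delta_rot": [[0,0,0],[-0.03,-0.1,0],[-0.056,-0.186,-0.008],[-0.08,-0.27,-0.01],[-0.112,-0.372,-0.016],[-0.112,-0.372,-0.016],[-0.112,-0.372,-0.016],[-0.112,-0.372,-0.016],[-0.112,-0.372,-0.016],[-0.112,-0.372,-0.016],[-0.112,-0.372,-0.016],[-0.112,-0.372,-0.016]]}}

```text
time_s: 3.72
tcp_pos: [0.4446, -0.2354, 0.3026]
eef_rot: [180.0, -35.1, -17.4]
contact_force: [0.5, 0.1, 0.9]
gripper_width: 0.0876
gripper_force: 0.0
```

Run:
```python
from h import *
from plant import r,viewer
apply([-.035,-.77,-.31],[-.112,-.372,-.016])
s=r.get_state();c=viewer.capture("wrist");pickle.dump((s,c),open("w1.pkl","wb"))
print(cmd()[0],s['joints'],s['tcp_pos'],s['eef_rot'],cmd()[1].as_euler('xyz',degrees=True))
p,R=tcp_on_jug(.115);print(p,*delta(p,R))
# overlay predicted model
T=np.eye(4);T[:3,:3]=Ro.from_euler('xyz',s['eef_rot'],degrees=True).as_matrix();T[:3,3]=s['tcp_pos']
W=np.linalg.inv(T@c['mount']);J=jugR(YS,-35)
a=np.linspace(0,2*np.pi,60);X=[np.c_[.031*np.cos(a),.031*np.sin(a),0*a+.14],np.array([[.064,y,z] for y in(-.007,.007) for z in np.linspace(.062,.138,8)])]
X=[HANG+J.apply(x-[.053,0,.127]) for x in X]+[HANG+Ro.from_euler('z',YS,degrees=True).apply([[0,-.1,0],[0,-.05,0],[0,0,0],[0,.026,0],[0,.036,.014]])]
im=c['img'][...,::-1].copy()
for x,col in zip(X,[(0,255,0),(0,255,255),(0,0,255)]):
    for u in cv2.projectPoints(x,cv2.Rodrigues(W[:3,:3])[0],W[:3,3],c['camera_matrix'],c['distortion'])[0][:,0]: cv2.circle(im,tuple(int(v) for v in u),1,col,-1)
cv2.imwrite("pics/w1.png",im)
```

```text
[ 0.4435 -0.236   0.301 ] [  0.7023 -18.5205 -49.2396  22.809  -27.4037  54.5848] [ 0.4446 -0.2354  0.3026] [179.9892 -35.091  -17.3603] [179.973  -34.9635 -17.4519]
[ 0.5282 -0.264   0.1748] [ 0.1693 -0.056  -0.2525] [ 0.0001 -0.0005 -0.0004]
```

View pics/w1.png

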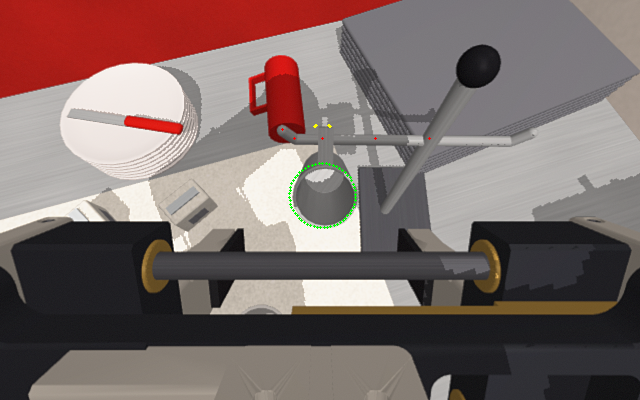

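The wrist picture shows the jug's mouth at (323,196) and the peg from (430,139) to the tip at (283,130). My projected model (dots) lies on both, so the pose is confirmed. Going in along the jug's axis, then gripping.

>>> {"name": "arm_command", "arguments": {"travel": [[0.03,-0.01,-0.045],[0.06,-0.02,-0.09],[0.09,-0.03,-0.135],[0.115,-0.038,-0.172],[0.14,-0.046,-0.21],[0.16,-0.053,-0.24],[0.169,-0.056,-0.2525],[0.169,-0.056,-0.2525],[0.169,-0.056,-0.2525]], "delta_rot": [[0,0,0],[0,0,0],[0,0,0],[0,0,0],[0,0,0],[0,0,0],[0,0,0],[0,0,0],[0,0,0]]}}

```text
time_s: 4.9
tcp_pos: [0.526, -0.2721, 0.1927]
eef_rot: [-178.7, -33.3, -17.4]
contact_force: [0.7, 0.4, -0.1]
gripper_width: 0.0877
gripper_force: 0.0
```

>>> {"name": "arm_command", "arguments": {"travel": [[0,0,0],[0,0,0],[0,0,0],[0,0,0],[0,0,0],[0,0,0]], "delta_rot": [[0,0,0],[0,0,0],[0,0,0],[0,0,0],[0,0,0],[0,0,0]], "grip": 0, "newtons": 25}}

```text
time_s: 5.65
tcp_pos: [0.5256, -0.2726, 0.1917]
eef_rot: [-178.7, -33.3, -17.4]
contact_force: [-1.0, 1.8, 1.1]
gripper_width: 0.0614
gripper_force: 24.4
```

Run:
```python
from h import *
apply([.169,-.056,-.2525],[0,0,0])
p0,R0=cmd();J=R0*FL
# unhook: peg goes in jug frame from (53,127) to (41,93); then slide along the peg by 70 mm; 
d=-J.apply([-.012,0,-.034]);print("lift",d/.5)
ys=Ro.from_euler('z',YS,degrees=True).apply([0,.075,0]);print("slide",(d+ys)/.5)
```

```text
lift [-0.0184  0.0058  0.0695]
slide [0.0267 0.1489 0.0695]
```

Run:
```python
from h import *
from plant import r,viewer
s=r.get_state();print(s['joints'],s['contact_force'])
R=Ro.from_euler('xyz',s['eef_rot'],degrees=True)*FL
print("tcp in ideal jug frame",jugR(YS,-35).inv().apply(s['tcp_pos']-HANG)+[.053,0,.127])
for n in("scene","top"):
    D[n]=viewer.capture(n)
a=D["scene"]["img"][110:250,130:270,::-1];b=D["top"]["img"][170:270,400:540,::-1]
f=lambda i:cv2.resize(i,None,fx=2.8,fy=2.8,interpolation=cv2.INTER_CUBIC)
A=f(a);B=f(b);B=cv2.copyMakeBorder(B,0,len(A)-len(B),0,0,0);cv2.imwrite("pics/c3.png",np.hstack([A,B]))
```

```text
[-14.8018   0.6315 -55.96    47.9088  -0.1557  39.9105] [-1.0166  1.7899  1.1115]
tcp in ideal jug frame [ 0.0098 -0.009   0.1287]
```

View pics/c3.png

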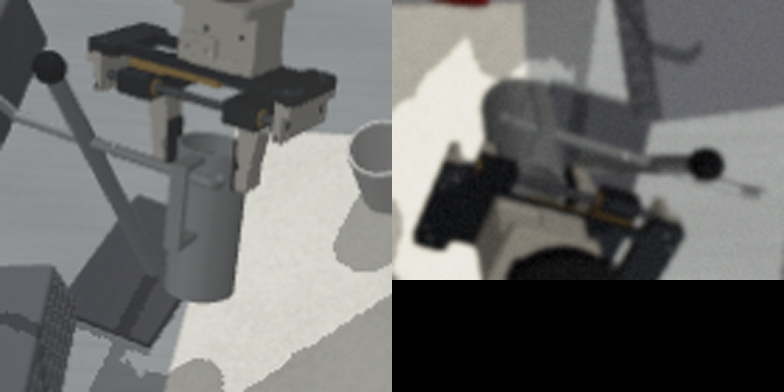

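The picture shows the fingers straddling the jug's upper body. Joint 5 hit its limit, though, so the hand sits off the axis. I'll open and regrasp with the tool leaning only 25°.

>>> {"name": "arm_command", "arguments": {"travel": [[0,0,0],[0,0,0],[-0.01,0.0,0.015],[-0.03,0.005,0.045],[-0.05,0.005,0.07],[-0.07,0.01,0.1],[-0.07,0.01,0.1],[-0.07,0.01,0.1]], "delta_rot": [[0,0,0],[0,0,0],[0,0,0],[0,0,0],[0.01,0.035,0],[0.02,0.07,0],[0.032,0.107,0],[0.032,0.107,0]], "grip": 1}}

```text
time_s: 6.75
tcp_pos: [0.4917, -0.2679, 0.2423]
eef_rot: [-178.8, -23.3, -17.4]
contact_force: [-0.5, -0.5, 0.1]
gripper_width: 0.0875
gripper_force: 0.0
```

Run:
```python
from h import *
from plant import r,viewer
apply([-.07,.01,.1],[.032,.107,0])
s=r.get_state();print(cmd()[0],cmd()[1].as_euler('xyz',degrees=True));print(s['tcp_pos'],s['eef_rot'],s['joints'],s['contact_force'])
```

```text
[ 0.493  -0.259   0.2247] [179.8188 -24.913  -17.3746]
[ 0.4917 -0.2679  0.2423] [-178.8025  -23.3061  -17.4   ] [ -6.5146  -2.4889 -34.1209   5.3732 -35.3479  75.6106] [-0.5433 -0.5225  0.1051]
```

```bash
cat >> h.py <<'E'
def sync(s):json.dump(dict(p=list(s['tcp_pos']),q=Ro.from_euler('xyz',s['eef_rot'],degrees=True).as_quat().tolist()),open(F,"w"))
E
python3 - <<'E'
from h import *
from plant import r
s=r.get_state();sync(s)
J=jugR(YS,-35)
for z in(.16,.115):
    print(*delta(HANG+J.apply([-.053,-.005,z-.127]),jugR(YS,-25)*FL))
print("now",J.inv().apply(s['tcp_pos']-HANG)+[.053,0,.127])
E
```

```text
[ 0.0207  0.0138 -0.0614] [-0.0172 -0.0143 -0.0066]
[ 0.07   -0.0017 -0.1351] [-0.0172 -0.0143 -0.0066]
now [ 0.0112 -0.0147  0.1896]
```

>>> {"name": "arm_command", "arguments": {"travel": [[0.01,0.014,-0.02],[0.02,0.014,-0.06],[0.035,0.009,-0.085],[0.055,0.003,-0.115],[0.07,-0.002,-0.135],[0.07,-0.002,-0.135],[0.07,-0.002,-0.135]], "delta_rot": [[-0.017,-0.014,-0.006],[-0.017,-0.014,-0.006],[-0.017,-0.014,-0.006],[-0.017,-0.014,-0.006],[-0.017,-0.014,-0.006],[-0.017,-0.014,-0.006],[-0.017,-0.014,-0.006]]}}

```text
time_s: 7.62
tcp_pos: [0.5253, -0.2687, 0.1743]
eef_rot: [180.0, -24.9, -17.4]
contact_force: [-0.3, -1.1, -0.2]
gripper_width: 0.088
gripper_force: 0.0
```

>>> {"name": "arm_command", "arguments": {"travel": [[0,0,0],[0,0,0],[0,0,0],[0,0,0],[0,0,0],[0,0,0]], "delta_rot": [[0,0,0],[0,0,0],[0,0,0],[0,0,0],[0,0,0],[0,0,0]], "grip": 0, "newtons": 35}}

```text
time_s: 8.38
tcp_pos: [0.5257, -0.2687, 0.1743]
eef_rot: [180.0, -24.9, -17.4]
contact_force: [-0.6, 1.2, 2.0]
gripper_width: 0.0624
gripper_force: 35.0
```

Run:
```python
from h import *
from plant import r
apply([.07,-.002,-.135],[-.017,-.014,-.006])
s=r.get_state();J=jugR(YS,-35);print(s['joints'],s['eef_rot'],"in jug",J.inv().apply(s['tcp_pos']-HANG)+[.053,0,.127],s['contact_force'])
d=-J.apply([-.012,0,-.034]);print("lift",d/.5)
ys=Ro.from_euler('z',YS,degrees=True).apply([0,.09,0]);print("slide",(d+ys)/.5)
```

```text
[ -5.5125   4.1465 -41.6467  14.4853 -20.3753  65.5663] [179.9843 -24.9032 -17.4111] in jug [-0.0011 -0.0052  0.1152] [-0.6244  1.2149  2.0362]
lift [-0.0184  0.0058  0.0695]
slide [0.0357 0.1775 0.0695]
```

>>> {"name": "arm_command", "arguments": {"travel": [[-0.004,0.001,0.014],[-0.008,0.002,0.03],[-0.012,0.004,0.046],[-0.016,0.005,0.06],[-0.018,0.006,0.07],[-0.018,0.006,0.07],[-0.018,0.006,0.07]], "delta_rot": [[0,0,0],[0,0,0],[0,0,0],[0,0,0],[0,0,0],[0,0,0],[0,0,0]]}}

```text
time_s: 9.25
tcp_pos: [0.5164, -0.2657, 0.2089]
eef_rot: [180.0, -24.9, -17.4]
contact_force: [-0.5, 0.6, -3.4]
gripper_width: 0.0628
gripper_force: 35.0
```

Run:
```python
from h import *
from plant import r,viewer
apply([-.018,.006,.07],[0,0,0])
s=r.get_state();c=viewer.capture("wrist");c2=viewer.capture("scene")
A=cv2.resize(c2["img"][100:240,130:270,::-1],None,fx=2.8,fy=2.8,interpolation=cv2.INTER_CUBIC);B=c["img"][:392,140:500,::-1]
cv2.imwrite("pics/c4.png",np.hstack([A,B]))
print(s['contact_force'],s['gripper_width'],s['tcp_pos'])
```

```text
[-0.5442  0.6191 -3.3969] 0.06277186249152304 [ 0.5164 -0.2657  0.2089]
```

View pics/c4.png

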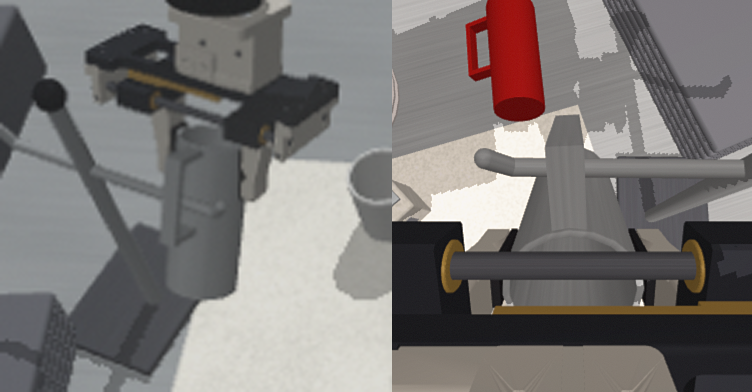

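The jug hangs in the grip with its full weight, and the peg crosses the loop's opening mid-height (scene crop ~(190,190)). Now I slide it off along the peg and over the tip.

>>> {"name": "arm_command", "arguments": {"travel": [[0.004,0.012,0],[0.01,0.032,0],[0.018,0.056,0],[0.026,0.083,0],[0.034,0.11,0],[0.043,0.137,0],[0.051,0.16,0],[0.054,0.172,0],[0.054,0.172,0]], "delta_rot": [[0,0,0],[0,0,0],[0,0,0],[0,0,0],[0,0,0],[0,0,0],[0,0,0],[0,0,0],[0,0,0]]}}

```text
time_s: 10.48
tcp_pos: [0.5436, -0.1793, 0.209]
eef_rot: [180.0, -24.9, -17.4]
contact_force: [-0.9, -0.2, -3.6]
gripper_width: 0.0627
gripper_force: 35.0
```

Run:
```python
from h import *
from plant import r,viewer
apply([.054,.172,0],[0,0,0])
s=r.get_state();print(s['contact_force'],s['tcp_pos'],s['joints'],cmd()[0])
c=viewer.capture("scene")
p,R=cmd()
# target: jug upright above (0.50,0.03), jug yaw -80. tool leans +10 in jug frame (jug frame = tool*FL then Ry(-10))
K=Ro.from_euler('y',-10,degrees=True)
print("jug now",(R*FL*K).as_euler('xyz',degrees=True))
Rt=jugR(-80)*K.inv()*FL
print(*delta([.50,.03,.24],Rt))
cv2.imwrite("pics/c5.png",cv2.resize(c["img"][80:260,130:330,::-1],None,fx=3,fy=3,interpolation=cv2.INTER_CUBIC))
```

```text
[-0.8999 -0.2105 -3.5552] [ 0.5436 -0.1793  0.209 ] [  6.135   -0.4411 -44.2039  23.3986 -25.0488  47.0616] [ 0.5447 -0.1799  0.2098]
jug now [  0.0127 -34.9666 -17.4574]
[-0.0894  0.4198  0.0604] [ 0.3065  0.2692 -0.6724]
```

View pics/c5.png

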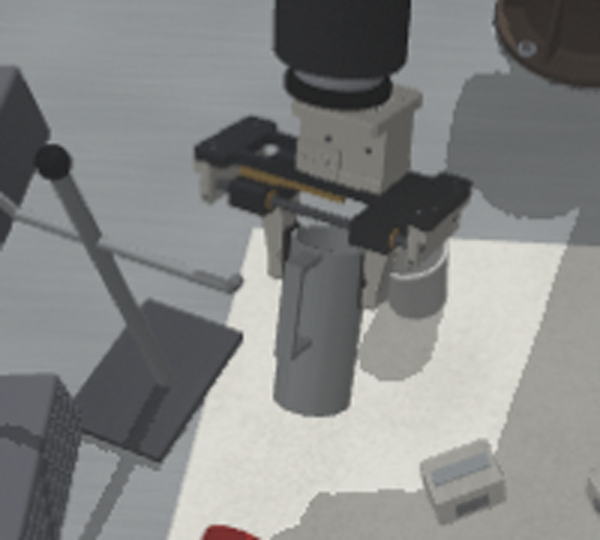

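The jug is off the peg, at crop (320,330), with the beaker behind it at (420,270). I'll raise it, then carry it over the free mat while turning it upright.

>>> {"name": "arm_command", "arguments": {"travel": [[0,0,0.03],[0,0,0.08],[0,0.01,0.13],[-0.005,0.03,0.18],[-0.012,0.06,0.2],[-0.022,0.1,0.2],[-0.032,0.15,0.2],[-0.043,0.2,0.2],[-0.054,0.25,0.2],[-0.064,0.3,0.2],[-0.074,0.345,0.2],[-0.082,0.385,0.2],[-0.087,0.41,0.2],[-0.089,0.42,0.2],[-0.089,0.42,0.2],[-0.089,0.42,0.2]], "delta_rot": [[0,0,0],[0,0,0],[0.015,0.013,-0.03],[0.04,0.035,-0.085],[0.07,0.06,-0.15],[0.1,0.088,-0.22],[0.13,0.115,-0.29],[0.16,0.141,-0.355],[0.19,0.167,-0.42],[0.22,0.194,-0.485],[0.25,0.22,-0.55],[0.275,0.242,-0.605],[0.295,0.26,-0.65],[0.306,0.269,-0.672],[0.306,0.269,-0.672],[0.306,0.269,-0.672]]}}

```text
time_s: 12.52
tcp_pos: [0.4991, 0.0298, 0.3092]
eef_rot: [-180.0, 10.0, -79.9]
contact_force: [-0.4, 0.1, -4.1]
gripper_width: 0.0622
gripper_force: 35.0
```

```bash
cat >> h.py <<'E'
def wcam(s,c):
    T=np.eye(4);T[:3,:3]=Ro.from_euler('xyz',s['eef_rot'],degrees=True).as_matrix();T[:3,3]=s['tcp_pos'];return np.linalg.inv(T@c['mount'])
def jugpts():
    a=np.linspace(0,2*np.pi,60);C=lambda z:np.c_[.031*np.cos(a),.031*np.sin(a),0*a+z]
    L=lambda y:np.array([[.031,y,.138],[.064,y,.138],[.064,y,.062],[.031,y,.062]])
    return [C(.14),C(0),L(.007),L(-.007)]
def overlay(c,Rj,pj,Rc=None,tc=None):
    if Rc is None:Rc,tc=c['R'],c['t']
    im=c['img'][...,::-1].copy()
    for x in jugpts():
        u=cv2.projectPoints(Rj.apply(x)+pj,cv2.Rodrigues(Rc)[0],tc,c['camera_matrix'],c['distortion'])[0][:,0]
        cv2.polylines(im,[np.round(u*8).astype(int)],False,(0,255,0),1,cv2.LINE_AA,3)
    return im
E
python3 - <<'E'
from h import *
from plant import r,viewer
apply([-.089,.42,.2],[.306,.269,-.672])
s=r.get_state();print(s['tcp_pos'],s['eef_rot'],s['joints'],s['contact_force'],cmd()[0])
cs={n:viewer.capture(n) for n in("scene","top")}
Rj=Ro.from_euler('xyz',s['eef_rot'],degrees=True)*FL*Ro.from_euler('y',-10,degrees=True)
pj=s['tcp_pos']-Rj.apply([0,0,.115]);print("jug",Rj.as_euler('xyz',degrees=True),pj)
u=[proj(n,pj+[0,0,.07])[0].astype(int) for n in cs];print(u)
I=[]
for (n,c),(x,y) in zip(cs.items(),u):
    im=np.hstack([c['img'][...,::-1],overlay(c,Rj,pj)]) if 0 else overlay(c,Rj,pj)
    I.append(cv2.resize(im[max(y-65,0):y+65,x-65:x+65],(390,390),interpolation=cv2.INTER_CUBIC))
cv2.imwrite("pics/c6.png",np.hstack(I));pickle.dump((s,cs),open("c6.pkl","wb"))
E
```

```text
[0.4991 0.0298 0.3092] [-179.9797   10.0039  -79.881 ] [ 18.135    2.9061 -10.0217 -10.2149 -75.861   -5.6212] [-0.4047  0.1253 -4.0588] [0.5002 0.0301 0.3098]
jug [  0.02     0.0039 -79.8845] [0.4991 0.0298 0.1942]
[array([330, 144]), array([321, 248])]
```

View pics/c6.png

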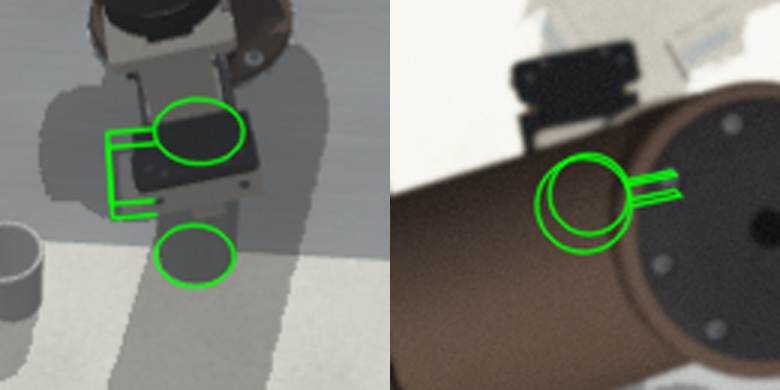

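The scene crop shows the gripper with the grey jug body below it at about (195,240), but I can't make out the handle at its predicted place (110,170). I'll check in numbers.

Run:
```python
from h import *
s,cs=pickle.load(open("c6.pkl","rb"));g=cv2.cvtColor(cs['scene']['img'],cv2.COLOR_RGB2GRAY)
print("cols 292..362 step2")
for y in range(112,184,3): print(y,' '.join('%3d'%v for v in g[y,292:362:2]))
```

```text
cols 292..362 step2
112 103 103 103 102 102 102 102 102 101  97  63  96  92  92  92  92  91  92  92  93  91  91  91 100  52  60 101 101 101 101 102 101 101 102 102
115 102 102 102 101 101 101 100 101 100  98  61 113  93  92  93  93  92  92  92  92  91  92  93  81  54  59  89  84 102 102 103 103 104 104 104
118 102 102 102 100 101 100 100 101 100 100  72  80  92  92  93  90  76  69  56  49  42  42  42  43  40  42  42  42  83 102 102 102 103 102 103
121 104 104 103 103 103 104 102 103 102 101  79  51  46  42  42  42  43  43  41  42  42  41  43  42  42  42  42  43  67 101 101 101 101 102 103
124 101 101 100 101 100 101 101 101  94  44  45  44  44  43  42  44  43  41  43  42  42  41  42  43  43  43  43  42  43 100 101 101 102 102 103
127 100 101 100 101  99 100 100 100  92  44  44  44  43  43  44  42  44  42  43  44  43  43  44  43  43  42  46  43  45  78 101 100 101 101 102
130 102 102 101 102  98  78  84  95  91  46  44  44  44  44  44  45  44  44  43  43  45  43  44  44  44  45  45  44  44  60 100  99 100 101 101
133 103 103 102 102 101  78  89 104  90  46  46  46  45  44  45  44  44 
[... 1675 characters left out ...]
 206 206 204 205 203 202 191 147 147 143 105  86  85  84  83  83  83  82  82  83  94 146 145 148 150 149 150 150 150 150 149
172 206 207 207 208 205 204 207 205 203 203 146 145 146 145 145 138 117  88  84  84  83  84 115 141 147 146 148 150 148 148 150 149 150 149 150
175 208 206 206 208 208 206 204 207 204 192 146 146 146 145 147 145 147 147 146 147 148 146 146 144 146 147 149 148 149 149 149 150 148 149 151
178 205 206 206 207 205 206 204 203 201 148 146 144 146 146 146 147 146 148 144 147 145 148 148 146 147 149 147 146 148 148 150 150 148 148 166
181 205 208 207 205 205 204 206 206 194 148 147 145 149 147 146 146 146 147 149 148 148 148 147 146 147 146 145 148 148 148 149 151 150 149 202
```

Run:
```python
from h import *
s,cs=pickle.load(open("c6.pkl","rb"));g=cv2.cvtColor(cs['scene']['img'],cv2.COLOR_RGB2GRAY)
D.update(cs)
R0=Ro.from_euler('xyz',s['eef_rot'],degrees=True)*FL*Ro.from_euler('y',-10,degrees=True)
P=jugpts()
for e in(-4,-2,0,2,4):
    Rj=R0*Ro.from_euler('y',e,degrees=True);pj=s['tcp_pos']-Rj.apply([0,0,.115])
    b=proj("scene",Rj.apply(P[1])+pj);h=proj("scene",np.vstack([Rj.apply(x)+pj for x in P[2:]]))
    print(e,"bottom maxy %.1f at x %.1f; x %.1f..%.1f"%(b[:,1].max(),b[b[:,1].argmax(),0],b[:,0].min(),b[:,0].max()),"handle outer",h[[1,2,5,6]].round(1).tolist())
for y in(126,129,132,140,150,152,153):print(y,g[y,298:312])
print(g[166:178,326:334:2].T);print(g[163,312:322],g[163,338:348])
```

```text
-4 bottom maxy 174.2 at x 326.6; x 313.2..339.0 handle outer [[301.5, 126.1], [300.4, 150.0], [301.0, 121.2], [299.9, 145.3]]
-2 bottom maxy 174.1 at x 328.3; x 314.8..340.7 handle outer [[301.1, 126.8], [301.2, 150.6], [300.6, 122.0], [300.7, 145.9]]
0 bottom maxy 174.0 at x 330.0; x 316.5..342.4 handle outer [[300.8, 127.6], [302.1, 151.2], [300.2, 122.8], [301.6, 146.5]]
2 bottom maxy 173.9 at x 331.7; x 318.2..344.1 handle outer [[300.4, 128.4], [303.0, 151.8], [299.9, 123.5], [302.4, 147.1]]
4 bottom maxy 173.7 at x 332.0; x 319.9..345.8 handle outer [[300.2, 129.2], [303.9, 152.3], [299.6, 124.3], [303.3, 147.6]]
126 [101 100  96 101 100 100 101 101 101 101  96  64  44  44]
129 [100 100  96  79  81  81  80  78  78  78  79  67  44  45]
132 [102 103 100  83  79  80  93 102 103  99  79  45  47  46]
140 [106 105 105 100  79  79  84 100 105 104 104  97  50  45]
150 [106 106 106 105 102  80  81  83  89  85  85  84  82  82]
152 [143 139 143 132 105 101 121 126 100 101 102 101 101 103]
153 [145 145 145 143 138 137 142 142 137 137 136 137 137 136]
[[ 85  83  83  84  84  85  88 130 145 147 147 146]
 [ 84  83  83  83  83  83  84 120 142 146 148 146]
 [ 82  83  83  83  84  83  84 108 140 147 146 146]
 [ 84  83  82  83  83  82  83 108 142 148 147 147]]
[202 193 156 146 147 135  83  85  85  84] [ 81  81  80  80  82 102 136 138 139 137]
```

The numbers show the handle bar at scene columns 301-304, rows 129-151, and the jug's bottom edge at row 173. Both match an upright jug within about 1°. Lowering it.

>>> {"name": "arm_command", "arguments": {"travel": [[0,0,-0.02],[0,0,-0.06],[0,0,-0.11],[0,0,-0.17],[0,0,-0.23],[0,0,-0.28],[0,0,-0.32],[0,0,-0.35],[0,0,-0.368],[0,0,-0.376],[0,0,-0.38],[0,0,-0.38]], "delta_rot": [[0,0,0],[0,0,0],[0,0,0],[0,0,0],[0,0,0],[0,0,0],[0,0,0],[0,0,0],[0,0,0],[0,0,0],[0,0,0],[0,0,0]]}}

```text
time_s: 14.12
tcp_pos: [0.4993, 0.0303, 0.1195]
eef_rot: [-180.0, 10.0, -79.9]
contact_force: [-1.3, -0.4, -2.8]
gripper_width: 0.0621
gripper_force: 35.0
```

>>> {"name": "arm_command", "arguments": {"travel": [[0,0,-0.004],[0,0,-0.006],[0,0,-0.006]], "delta_rot": [[0,0,0],[0,0,0],[0,0,0]]}}

```text
time_s: 14.5
tcp_pos: [0.499, 0.0303, 0.1161]
eef_rot: [180.0, 10.0, -79.9]
contact_force: [0.4, 0.3, -3.6]
gripper_width: 0.0625
gripper_force: 35.0
```

Still carrying it; a little lower.

>>> {"name": "arm_command", "arguments": {"travel": [[0,0,-0.002],[0,0,-0.004],[0,0,-0.004]], "delta_rot": [[0,0,0],[0,0,0],[0,0,0]]}}

```text
time_s: 14.88
tcp_pos: [0.4992, 0.0304, 0.1148]
eef_rot: [-180.0, 10.0, -79.9]
contact_force: [-1.9, 1.3, 5.1]
gripper_width: 0.0621
gripper_force: 35.0
```

>>> {"name": "arm_command", "arguments": {"travel": [[0,0,0],[0,0,0],[0,0,0],[0,0,0.02],[0,0,0.06],[0,0,0.12],[0,0,0.2],[0,0,0.26],[0,0,0.26]], "delta_rot": [[0,0,0],[0,0,0],[0,0,0],[0,0,0],[0,0,0],[0,0,0],[0,0,0],[0,0,0],[0,0,0]], "grip": 1}}

```text
time_s: 16.0
tcp_pos: [0.5004, 0.0304, 0.2475]
eef_rot: [-179.7, 10.0, -79.8]
contact_force: [0.5, -0.0, -0.3]
gripper_width: 0.0879
gripper_force: 0.0
```

>>> {"name": "arm_command", "arguments": {"travel": [[0,0,0],[0,-0.08,0],[0,-0.2,0],[0,-0.35,0],[0,-0.45,0],[0,-0.5,0],[0,-0.5,0]], "delta_rot": [[0,0,0],[0,0,0],[0,0,0],[0,0,0],[0,0,0],[0,0,0],[0,0,0]]}}

```text
time_s: 16.88
tcp_pos: [0.4982, -0.2214, 0.2424]
eef_rot: [179.8, 10.1, -80.1]
contact_force: [1.3, 0.5, -1.2]
gripper_width: 0.0873
gripper_force: 0.0
```

Run:
```python
from h import *
from plant import r,viewer
s=r.get_state();sync(s)
cs={n:viewer.capture(n) for n in("scene","top")};cs["w"]=(s,viewer.capture("wrist"));pickle.dump(cs,open("c7.pkl","wb"));D.update(cs)
Rj=jugR(-80);pj=np.array([.4992,.0304,0])
I=[]
for n in("scene","top"):
    x,y=proj(n,pj+[0,0,.07])[0].astype(int);im=cs[n]['img'][...,::-1];ov=overlay(cs[n],Rj,pj)
    I.append(np.vstack([cv2.resize(q[y-40:y+40,x-50:x+50],(375,300),interpolation=cv2.INTER_CUBIC) for q in(im,ov)]))
cv2.imwrite("pics/c7.png",np.hstack(I));print(s['tcp_pos'],s['joints'])
```

```text
[ 0.4982 -0.2214  0.2424] [-10.1389  12.3043  -7.883   -9.8205 -73.7046  23.1061]
```

View pics/c7.png

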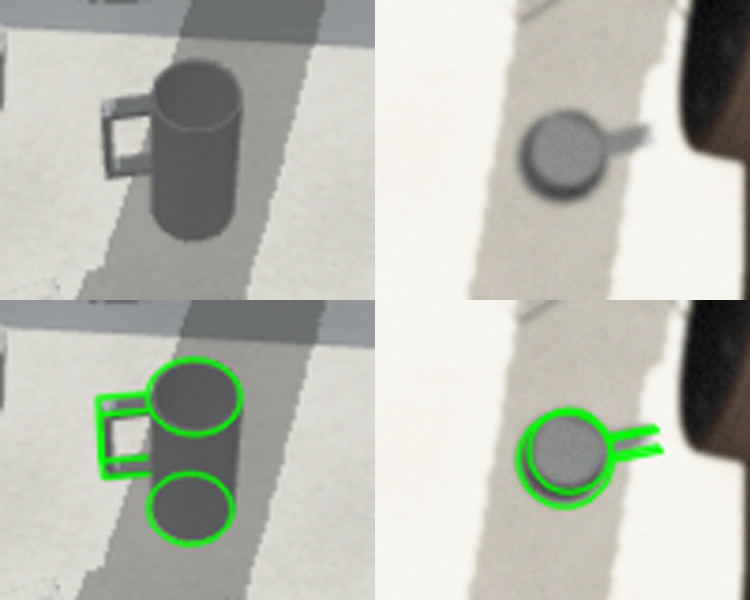

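The jug stands upright and free on the mat (body at crop (195,150), handle bar at (106,140)). Its handle is turned a few degrees from my model. I'll refine x, y and yaw with an edge fit.

```bash
cat > fit.py <<'E'
from h import *
from scipy.optimize import minimize
def fitjug(cs,x0,z=0,names=("scene","top")):
    D.update(cs);dt={}
    for n in names:
        g=cv2.resize(cv2.cvtColor(cs[n]['img'],cv2.COLOR_RGB2GRAY),None,fx=4,fy=4,interpolation=cv2.INTER_CUBIC)
        dt[n]=cv2.distanceTransform(255-cv2.Canny(cv2.GaussianBlur(g,(0,0),3),20,50),cv2.DIST_L2,5)/4
    a=np.linspace(0,2*np.pi,90,endpoint=False);t=np.linspace(0,1,25)[:,None]
    ring=np.c_[.031*np.cos(a),.031*np.sin(a),0*a+.14]
    H=[]
    for y in(-.007,.007):
        H+=[np.array([.064,y,.062])+t*[0,0,.076],np.array([.034,y,.138])+t*[.03,0,0],np.array([.034,y,.132])+t*[.024,0,0],np.array([.058,y,.068])+t*[0,0,.064],np.array([.034,y,.062])+t*[.03,0,0]]
    H=np.vstack(H)
    def cost(p):
        R=jugR(p[2]*1000);o=np.array([p[0],p[1],z]);e=0
        for n in names:
            for X in(ring,H):
                u=np.round(proj(n,R.apply(X)+o)*4+1.5).astype(int)
                e+=np.minimum(dt[n][u[:,1].clip(0,1599),u[:,0].clip(0,2559)],3).mean()
            if n=="scene":
                # bottom front edge
                X=np.c_[.031*np.cos(a),.031*np.sin(a),0*a]+o;X=X[X[:,0]>o[0]+.01]
                u=np.round(proj(n,X)*4+1.5).astype(int);e+=np.minimum(dt[n][u[:,1],u[:,0]],3).mean()
        return e
    best=min((minimize(cost,[x0[0]+dx,x0[1]+dy,(x0[2]+w)/1000],method='Nelder-Mead',options=dict(initial_simplex=None,xatol=1e-5,fatol=1e-4)) for dx in(-.003,.003) for dy in(-.003,.003) for w in(-6,0,6,12)),key=lambda q:q.fun)
    return best.x*[1,1,1000],best.fun
E
python3 - <<'E'
from fit import *
cs=pickle.load(open("c7.pkl","rb"));cs.pop("w")
for n in(("scene","top"),("scene",),("top",)):print(n,*fitjug(cs,[.4992,.0304,-80],names=n))
E
```

```text
('scene', 'top') [  0.499    0.0319 -75.3394] 4.23622465133667
('scene',) [  0.4969   0.0318 -76.0495] 2.0315496921539307
('top',) [  0.5021   0.0322 -78.3914] 1.3413339853286743
```

Run:
```python
from h import *
from plant import r
s=r.get_state();sync(s);print(s['tcp_pos'])
J=jugR(-77);L=J*Ro.from_euler('y',10,degrees=True);p=np.array([.499,.032,0])+J.apply([.061,0,.108])
for k in(.11,0):print(p+L.apply([0,0,k]),*delta(p+L.apply([0,0,k]),L*FL))
```

```text
[ 0.4987 -0.2191  0.2434]
[ 0.517  -0.046   0.2163] [ 0.0366  0.3462 -0.0542] [-0.0007 -0.0011  0.0324]
[ 0.5127 -0.0274  0.108 ] [ 0.028   0.3834 -0.2708] [-0.0007 -0.0011  0.0324]
```

>>> {"name": "arm_command", "arguments": {"travel": [[0.01,0.06,0],[0.02,0.16,0],[0.03,0.26,-0.01],[0.036,0.33,-0.04],[0.037,0.346,-0.054],[0.037,0.346,-0.054],[0.035,0.353,-0.095],[0.033,0.362,-0.15],[0.031,0.372,-0.205],[0.029,0.38,-0.25],[0.028,0.383,-0.271],[0.028,0.383,-0.271],[0.028,0.383,-0.271]], "delta_rot": [[0,0,0.01],[0,0,0.02],[0,0,0.032],[0,0,0.032],[0,0,0.032],[0,0,0.032],[0,0,0.032],[0,0,0.032],[0,0,0.032],[0,0,0.032],[0,0,0.032],[0,0,0.032],[0,0,0.032]]}}

```text
time_s: 18.65
tcp_pos: [0.5138, -0.0285, 0.1096]
eef_rot: [-179.9, 10.0, -77.0]
contact_force: [-0.4, 0.1, -0.2]
gripper_width: 0.0877
gripper_force: 0.0
```

Run:
```python
from fit import *
from plant import r,viewer
apply([.028,.383,-.271],[0,0,.032])
s=r.get_state();print(s['tcp_pos'],s['eef_rot'],s['contact_force'],s['joints'])
c=viewer.capture("wrist");W=wcam(s,c)
# handle bar position in wrist view: list predicted pixels and row profiles
J=jugR(-77);pj=np.array([.499,.032,0])
u=cv2.projectPoints(J.apply([[.064,-.007,.138],[.064,.007,.138],[.04,-.007,.138],[.04,.007,.138],[0,0,.14]])+pj,cv2.Rodrigues(W[:3,:3])[0],W[:3,3],c['camera_matrix'],c['distortion'])[0][:,0]
print(u.round(1));g=cv2.cvtColor(c['img'],cv2.COLOR_RGB2GRAY)
y0=int(u[:4,1].mean())
for y in range(y0-16,y0+17,8):print(y,g[y.__int__(),int(u[:4,0].min())-40:int(u[:4,0].max())+44:4])
```

```text
[ 0.5138 -0.0285  0.1096] [-179.9231   10.0185  -77.0358] [-0.4223  0.1468 -0.2282] [ 10.8591  15.3347 -22.2671 -12.5175 -53.3542   9.6725]
[[337.5 295.6]
 [304.5 295.6]
 [336.3 335.9]
 [305.8 335.9]
 [321.1 395.3]]
299 [171 170 183 180  79  87  87  88  92  95  93 129 170 119 117 121 126 168
 174  91  93  93  89  89  86  76 182 179 178 179]
307 [236 238 227 210  82  86  89  83  79  81  80  77  80  79  78  79  78  79
  80  79  79  80  79  81  80  80  78  77  77  76]
315 [31 30 32 16 22 21 21 22 25 22 20 23 22 21 20 23 21 23 21 21 20 21 23 20
 22 21 22 18 21 20]
323 [25 24 24 23 23 24 26 24 24 26 20 26 23 24 24 23 23 22 25 24 24 24 24 24
 22 24 23 24 22 21]
331 [22 23 24 24 23 25 23 23 23 21 23 22 21 23 23 21 23 21 25 25 25 27 23 23
 24 25 24 21 24 23]
```

>>> {"name": "arm_command", "arguments": {"travel": [[0,0,0],[0,0,0],[0,0,0],[0,0,0],[0,0,0],[0,0,0],[0,0,0],[0,0,0]], "delta_rot": [[0,0,0],[0,0,0],[0,0,0],[0,0,0],[0,0,0],[0,0,0],[0,0,0],[0,0,0]], "grip": 0, "newtons": 50}}

```text
time_s: 19.7
tcp_pos: [0.513, -0.0282, 0.1086]
eef_rot: [180.0, 10.0, -77.0]
contact_force: [-0.7, -0.7, 0.2]
gripper_width: 0.0134
gripper_force: 50.1
```

>>> {"name": "arm_command", "arguments": {"travel": [[0,0,0.005],[0,0,0.02],[0,0,0.04],[0,0,0.06],[0,0,0.07],[0,0,0.07],[0,0,0.07],[0,0,0.07]], "delta_rot": [[0,0,0],[0,0,0],[0,0,0],[0,0,0],[0,0,0],[0,0,0],[0,0,0],[0,0,0]]}}

```text
time_s: 20.7
tcp_pos: [0.5128, -0.0282, 0.1432]
eef_rot: [179.9, 10.0, -77.1]
contact_force: [-0.5, 0.4, -3.4]
gripper_width: 0.0137
gripper_force: 50.0
```

Run:
```python
from fit import *
from plant import r,viewer
apply([0,0,.07],[0,0,0])
s=r.get_state();print(cmd()[0],s['tcp_pos'],s['eef_rot'],s['contact_force'],s['moment'],s['gripper_width'])
cs={n:viewer.capture(n) for n in("scene","top")};pickle.dump((s,cs),open("c8.pkl","wb"))
Rt=Ro.from_euler('xyz',s['eef_rot'],degrees=True)*FL*Ro.from_euler('y',-10,degrees=True)
D.update(cs);P=jugpts()
for e in(-6,-3,0,3,6):
    Rj=Rt*Ro.from_euler('y',e,degrees=True);pj=s['tcp_pos']-Rj.apply([.061,0,.108])
    b=proj("scene",Rj.apply(P[1])+pj);m=proj("scene",Rj.apply(P[0])+pj)
    print(e,"bottom maxy %.1f; x %.1f..%.1f"%(b[:,1].max(),b[:,0].min(),b[:,0].max()),"mouth x %.1f..%.1f y %.1f..%.1f"%(m[:,0].min(),m[:,0].max(),m[:,1].min(),m[:,1].max()))
g=cv2.cvtColor(cs['scene']['img'],cv2.COLOR_RGB2GRAY)
for y in range(150,206,3):print(y,' '.join('%3d'%v for v in g[y,298:356:2]))
```

```text
[ 0.5127 -0.0276  0.1429] [ 0.5128 -0.0282  0.1432] [179.9484  10.0435 -77.0501] [-0.5279  0.4066 -3.4441] [-0.8997 -0.2495  0.0275] 0.013733661990710612
-6 bottom maxy 211.4; x 313.3..335.8 mouth x 318.4..343.6 y 160.2..180.2
-3 bottom maxy 210.6; x 315.3..338.0 mouth x 317.8..343.2 y 159.4..179.5
0 bottom maxy 209.8; x 317.4..340.2 mouth x 317.1..342.6 y 158.6..178.8
3 bottom maxy 208.9; x 319.5..342.3 mouth x 316.4..342.0 y 157.8..178.2
6 bottom maxy 208.0; x 321.5..344.3 mouth x 315.7..341.2 y 157.0..177.6
150  39  39  55 125 133 134 132 120  62 108 108 141 150 144 108 110 108 109 109 109 110 109 110 109 110 110 111 110 109
153  40  59 134 132 132 132 133 120  54 149 148 147 146 138 106 106 106 106 107 107 107 108 108 109 109 110 109 109 109
156 132 133 133 134 130 118 107 100  43 111 149 149 149 108 107 107 108 108 107 108 109 109 109 109 109 109 110 110 109
159 105 102 100  99  96  90  67  68  64  85 150 150 143 109 107 109 110 109 107 109 110 110 111 111 109 110 110 111 111
162  99 100 100  99  98 119  62  89 139 162 212 201 102  84  83  84  85  86  86  90 101 108 118 109 108 
[... 995 characters left out ...]
  56  55  55  59  53  53  52  53 115  89  89  87  88  86  86  88  86  84 158 154 156 157 158 157 157
192  57  55  55  54  53  54  54  73  97  98  85 102 101  90  90  89  87  87  87  88  86  88 153 154 154 154 155 156 153
195  63  86  97  99 103 103 102 102 102 103 102 102  97  89  90  88  88  87  87  88  87  93 157 156 152 157 156 157 156
198 104 103 103 103 109 153 204 212 154 159 115  92  91  90  90  90  88  87  88  88  87  99 157 156 156 156 158 158 158
201 203 212 217 219 220 219 220 220 156 156 116  92  92  91  90  89  88  89  89  89  87 106 157 158 157 157 158 155 158
204 218 220 220 220 219 219 218 212 158 158 151  92  92  92  90  90  90  89  89  88  89 154 155 157 158 157 158 157 157
```

Run:
```python
from fit import *
from scipy.ndimage import map_coordinates,gaussian_filter
cs0=pickle.load(open("c0.pkl","rb"));a=np.linspace(0,2*np.pi,180)
for names in(("scene","top"),("scene",),("top",)):
    G={n:gaussian_filter(cv2.cvtColor(cs0[n]['img'],cv2.COLOR_RGB2GRAY).astype(float),.7) for n in names}
    def c(p):
        e=0
        for n in names:
            u=proj(n,np.c_[p[0]+p[2]*np.cos(a),p[1]+p[2]*np.sin(a),0*a+.017]);e-=np.minimum(map_coordinates(G[n],[u[:,1],u[:,0]],order=1),110).mean()
        return e
    q=min((minimize(c,[.507+dx,.293+dy,.037],method='Nelder-Mead',options=dict(xatol=1e-5,fatol=1e-3)) for dx in(-.002,.002) for dy in(-.002,.002)),key=lambda q:q.fun);print(names,q.x,q.fun)
s,cs=pickle.load(open("c8.pkl","rb"))
Rt=Ro.from_euler('xyz',s['eef_rot'],degrees=True)*FL*Ro.from_euler('y',-10,degrees=True);print("pred",s['tcp_pos']-Rt.apply([.061,0,.108]))
for n in(("scene","top"),("scene",),("top",)):print(n,*fitjug(cs,[.499,.032,-77],z=.034,names=n))
```

```text
('scene', 'top') [0.5059 0.293  0.0378] -98.42109791456429
('scene',) [0.5049 0.2932 0.0378] -60.91688243135573
('top',) [0.5071 0.293  0.0378] -38.20027047845335
pred [0.499  0.0313 0.0353]
('scene', 'top') [  0.4963   0.032  -72.8336] 9.408279418945312
('scene',) [  0.4963   0.032  -72.8891] 3.943495988845825
('top',) [  0.55     0.029  -76.9722] 4.974689960479736
```

The jug is held by the handle and upright (edges match within 1°), with its underside about 35 mm up. Carrying it at bottom height ~25 mm to a hover over the seat (ring top 17 mm, nozzle 178 mm).

>>> {"name": "arm_command", "arguments": {"travel": [[0,0.01,0],[0,0.03,0],[0,0.065,0],[0.001,0.105,0],[0.002,0.145,-0.002],[0.003,0.185,-0.006],[0.004,0.225,-0.01],[0.005,0.265,-0.014],[0.006,0.305,-0.018],[0.007,0.345,-0.02],[0.008,0.385,-0.02],[0.008,0.42,-0.02],[0.008,0.45,-0.02],[0.008,0.478,-0.02],[0.008,0.5,-0.02],[0.008,0.515,-0.02],[0.008,0.522,-0.02],[0.008,0.522,-0.02],[0.008,0.522,-0.02]], "delta_rot": [[0,0,0],[0,0,0],[0,0,-0.005],[0,0,-0.01],[0,0,-0.015],[0,0,-0.02],[0,0,-0.025],[0,0,-0.03],[0,0,-0.033],[0,0,-0.033],[0,0,-0.033],[0,0,-0.033],[0,0,-0.033],[0,0,-0.033],[0,0,-0.033],[0,0,-0.033],[0,0,-0.033],[0,0,-0.033],[0,0,-0.033]]}}

```text
time_s: 23.18
tcp_pos: [0.517, 0.2324, 0.1336]
eef_rot: [180.0, 10.0, -80.0]
contact_force: [0.6, -1.1, -3.1]
gripper_width: 0.0136
gripper_force: 50.0
```

Run:
```python
from fit import *
from plant import r,viewer
apply([.008,.522,-.02],[0,0,-.033])
s=r.get_state();print(cmd()[0],s['tcp_pos'],s['eef_rot'],s['contact_force'],s['gripper_width'],s['joints'])
cs={n:viewer.capture(n) for n in("scene","top")};pickle.dump((s,cs),open("c9.pkl","wb"))
Rj=Ro.from_euler('xyz',s['eef_rot'],degrees=True)*FL*Ro.from_euler('y',-10,degrees=True);pj=s['tcp_pos']-Rj.apply([.061,0,.108]);print("jug pred",pj,Rj.as_euler('xyz',degrees=True))
D.update(cs);P=jugpts()
b=proj("scene",Rj.apply(P[1])+pj);m=proj("scene",Rj.apply(P[0])+pj)
print("bottom maxy %.1f at %.1f; x %.1f..%.1f"%(b[:,1].max(),b[b[:,1].argmax(),0],b[:,0].min(),b[:,0].max()),"mouth x %.1f..%.1f y %.1f..%.1f"%(m[:,0].min(),m[:,0].max(),m[:,1].min(),m[:,1].max()))
g=cv2.cvtColor(cs['scene']['img'],cv2.COLOR_RGB2GRAY)
x0=int(b[:,0].min())-16
print(x0)
for y in range(168,232,3):print(y,' '.join('%3d'%v for v in g[y,x0:x0+62:2]))
```

```text
[0.5167 0.2334 0.1329] [0.517  0.2324 0.1336] [179.9823  10.0324 -80.0286] [ 0.5948 -1.0678 -3.096 ] 0.01356193565483395 [ 37.7416  15.3973 -18.7806 -11.3417 -51.6768 -21.0434]
jug pred [0.5064 0.2926 0.0257] [ -0.0174   0.0324 -80.0255]
bottom maxy 220.0 at 426.7; x 413.3..436.3 mouth x 424.5..450.2 y 169.4..190.1
397
168 109 135 134 134 134 132 134 130 134 132 134 133 133 133 129 121 112 107 102 141 148 138  99 122  38  35  37  35  35  56  61
171  80 134 135 135 134 134 131 122 113 106 104  99  99  99 100 120 124 101  90  89  91  92  67  59  57  34  37  36  39  60  61
174  70 102 104 102 101 100  99 101  99 100 100  99  99  99 100  77  73  80  82  83  83  84  76  65 102  44  34  36  60  59  60
177 181  69 108 103  97 101 100 100 100 100 100 100 100 100  99  68  55  81  82  84  84  84  84  82  99 111  34  58  60  61  61
180  52  52  52  69 117  99 101 100 101 100 100  99 100 100 100 104  56  77  85  85  85  85  86  82  90  65  55  60  59  61  59
183  50  52  51  50 117  99 101 101 101 101 100  99 100 100  87  70  56  54  85  85  85  85  85  85  63  59  60  59  59  60  63
186  49  52
[... 1336 characters left out ...]
  84  83  83  53  56  43  39  38  38  38 103 104 104 104 104
219 220 220 138  51  55  55  54  50  54  63  47  44  47  54  74  73  63  50  41  45  60  39  39  40  39  37  69 104 104 104 104
222 216 218 197  57  54  54  54  48  45  49  59  63  61  50  41  44  48  48  59  49  40  39  40  38  38  38  38 104 103 104 105
225 220 220 219 122  53  55  54  47  46  46  44  45  43  48  49  46  44  43  40  41  41  41  40  39  40  39  39  68 104 104 104
228 219 217 218 143  51  55  51  45  45  45  46  45  45  45  43  43  42  41  42  41  40  39  40  39  39  38  36  39 104 105 104
231 220 219 214 192  75  54  51  47  46  46  45  44  44  44  44  44  42  42  41  41  39  40  40  39  39  38  37  38  68 105 107
```

Jug bottom edge observed at scene (426.5, 219.5), predicted (426.7, 220.0). The seat ring's front arc is centred at column 426, so it is aligned. Lowering.

>>> {"name": "arm_command", "arguments": {"travel": [[0,0.001,-0.003],[0,0.001,-0.008],[0,0.001,-0.013],[0,0.001,-0.018],[0,0.001,-0.022],[0,0.001,-0.024],[0,0.001,-0.024]], "delta_rot": [[0,0,0],[0,0,0],[0,0,0],[0,0,0],[0,0,0],[0,0,0],[0,0,0]]}}

```text
time_s: 24.15
tcp_pos: [0.517, 0.2333, 0.1216]
eef_rot: [180.0, 10.0, -80.0]
contact_force: [1.0, -0.7, -4.0]
gripper_width: 0.0135
gripper_force: 50.0
```

>>> {"name": "arm_command", "arguments": {"travel": [[0,0,-0.002],[0,0,-0.003],[0,0,-0.003]], "delta_rot": [[0,0,0],[0,0,0],[0,0,0]]}}

```text
time_s: 24.52
tcp_pos: [0.5174, 0.2332, 0.1207]
eef_rot: [-180.0, 10.0, -80.0]
contact_force: [-0.0, -2.4, 1.7]
gripper_width: 0.0135
gripper_force: 50.0
```

>>> {"name": "arm_command", "arguments": {"travel": [[0,0,-0.001],[0,0,-0.001]], "delta_rot": [[0,0,0],[0,0,0]]}}

```text
time_s: 24.78
tcp_pos: [0.5174, 0.2332, 0.1206]
eef_rot: [-179.9, 10.0, -80.0]
contact_force: [-2.2, -4.4, 7.1]
gripper_width: 0.0132
gripper_force: 50.0
```

>>> {"name": "arm_command", "arguments": {"travel": [[0,0,0],[0,0,0],[0,0,0],[0,0,0],[0,0,0]], "delta_rot": [[0,0,0],[0,0,0],[0,0,0],[0,0,0],[0,0,0]], "grip": 0.6}}

```text
time_s: 25.4
tcp_pos: [0.517, 0.2333, 0.1196]
eef_rot: [180.0, 10.0, -80.0]
contact_force: [-0.4, -0.2, 1.0]
gripper_width: 0.0518
gripper_force: 0.0
```

Run:
```python
from fit import *
from plant import r
L=jugR(-80)*Ro.from_euler('y',10,degrees=True);print(L.apply([0,0,.2])/.5);print(r.get_state()['gripper_width'],r.get_state()['contact_force'])
```

```text
[ 0.0121 -0.0684  0.3939]
0.051813493206111755 [-0.4115 -0.2291  1.0452]
```

>>> {"name": "arm_command", "arguments": {"travel": [[0.001,-0.004,0.02],[0.003,-0.011,0.06],[0.005,-0.022,0.12],[0.008,-0.038,0.2],[0.01,-0.056,0.3],[0.012,-0.08,0.36],[0.012,-0.18,0.37],[0.012,-0.3,0.37],[0.012,-0.4,0.37],[0.012,-0.5,0.37],[0.012,-0.6,0.37],[0.012,-0.6,0.37],[0.012,-0.6,0.37]], "delta_rot": [[0,0,0],[0,0,0],[0,0,0],[0,0,0],[0,0,0],[0,0,0],[0,0,0],[0,0,0],[0,0,0],[0,0,0],[0,0,0],[0,0,0],[0,0,0]]}}

```text
time_s: 27.02
tcp_pos: [0.523, -0.0669, 0.305]
eef_rot: [-180.0, 10.0, -80.1]
contact_force: [0.5, -0.5, 0.4]
gripper_width: 0.0524
gripper_force: 0.0
```

Run:
```python
from fit import *
from plant import r,viewer
s=r.get_state();print(s['tcp_pos'],s['time_s'])
cs={n:viewer.capture(n) for n in("scene","top")}
D.update(cs);P=jugpts()
for z in(.012,.017):print(z,*fitjug(cs,[.506,.293,-80],z=z),*fitjug(cs,[.506,.293,-80],z=z,names=("scene",)))
Rj=jugR(-80)
for z in(.012,.017):
    b=proj("scene",P[1]+[.5064,.2932,z]);m=proj("scene",P[0]+[.5064,.2932,z]);print(z,"bottom maxy %.1f"%b[:,1].max(),"mouth y %.1f..%.1f x %.1f..%.1f"%(m[:,1].min(),m[:,1].max(),m[:,0].min(),m[:,0].max()))
g=cv2.cvtColor(cs['scene']['img'],cv2.COLOR_RGB2GRAY)
print(g[170:236:1,[420,424,428]].T)
d=cv2.absdiff(cs['scene']['img'],pickle.load(open("c0.pkl","rb"))['scene']['img']).max(2)
for k,(x,y) in dict(plates=(300,298),beaker=(267,170),packb=(284,240),packa=(339,245),red=(200,287)).items():print(k,(d[y-22:y+22,x-22:x+22]>40).mean().round(3))
```

```text
[ 0.523  -0.0669  0.305 ] 27.025
0.012 [  0.506    0.2974 -84.1144] 11.523017883300781 [  0.5053   0.2976 -85.3123] 5.6937336921691895
0.017 [  0.5096   0.2959 -86.1007] 11.502192497253418 [  0.5092   0.2963 -85.7694] 5.713228225708008
0.012 bottom maxy 222.5 mouth y 172.8..193.3 x 423.6..449.0
0.017 bottom maxy 221.6 mouth y 171.5..192.1 x 424.0..449.5
[[147 146 144 147 145 143 149 153 153 157 160 160 153 153 153 153 153 104
  115 164 103  72  78  82  82  83  82  84  84  84  85  85  85  86  86  86
   86  86  87  86  86  86  85  87  86  85  87  86  86  86  82  61  65  58
   51  47  48  50  47  46  49  48  48  47  48  48]
 [146 147 145 145 145 143 144 145 143 144 143 131 138 136 142 136 134  97
   82  83  83  84  84  83  85  84  85  85  85  85  84  84  84  85  85  85
   84  85  84  84  85  85  84  85  84  85  85  85  85  84  85  84  59  63
   60  51  46  47  46  46  47  47  47  47  47  47]
 [144 146 144 144 135 110  89  82  80  81  82  82  81  83  82  82  83  87
   94  96  87  84  84  85  84  85  84  84  84  84  84  85  85  84  83  84
   84  83  84  83  84  83  83  83  82  83  84  81  83  82  82  82  56  61
   58  48  46  45  46  46  45  45  45  44  45  46]]
plates 0.419
beaker 0.122
packb 0.144
packa 0.361
red 0.03
```

Run:
```python
from fit import *
from plant import viewer,r
cs={n:viewer.capture(n) for n in("scene","top")};c0=pickle.load(open("c0.pkl","rb"));D.update(cs)
g=cv2.cvtColor(cs['scene']['img'],cv2.COLOR_RGB2GRAY)
for y in(183,192,200,206,212):print(y,g[y,408:454])
P=jugpts();R=jugR(-80)
h=proj("scene",R.apply(P[3])+[.5064,.2932,.012]);print("handle pred",h.round(1).tolist())
for z in(.012,.06,.1,.14):
    q=proj("scene",P[1]+[.5064,.2932,z]);print(z,"x %.1f..%.1f row %.1f"%(q[:,0].min(),q[:,0].max(),q[:,1].mean()))
for n,K in dict(scene=dict(beaker=(267,170),packb=(284,240),packa=(339,245),red=(200,287),plates=(300,305)),top=dict(beaker=(391,274),packb=(361,198),packa=(311,196),plates=(338,137))).items():
    e=[cv2.Canny(c[n]['img'],60,140) for c in(c0,cs)];e=[cv2.GaussianBlur(x,(0,0),1) for x in e]
    for k,(x,y) in K.items():
        m=cv2.matchTemplate(e[1][y-34:y+34,x-34:x+34],e[0][y-22:y+22,x-22:x+22],cv2.TM_CCOEFF_NORMED);_,v,_,l=cv2.minMaxLoc(m);print(n,k,round(v,2),l[0]-12,l[1]-12)
```

```text
183 [206 205 190 180 187 178 167 165 162 160 160 156 153 153 154 154 136 115
  93  81  83  83  83  83  83  84  83  84  84  84  84  84  83  85  83  84
  78  62  61  59  61  60  60  59  60  60]
192 [ 79  83  83  83  76  62  57  57  56  55  55  64  78  81  83  84  84  85
  84  85  84  84  84  86  87  91  94 100 101 100 100  96  98 101  98  92
  85  82  82  97  64  59  59  59  61  61]
200 [ 85  93 129 154 154 154 153 153 153 152 125  88  84  85  85  86  85  85
  85  84  84  84  84  83  83  81  81  80  81  80  81  80  81  80  79  90
 100 102 102 102 101 102 101 100 101 100]
206 [ 57  56  64  79  74  56  64  78  84  85  86  86  85  86  86  86  85  85
  85  85  84  84  82  82  82  81  81  80  81  82  81  80  58  44  41  41
  40  80  99 100 100 101 101 100 100 100]
212 [ 56  53  72  80  67  66  80  85  87  87  86  86  86  86  85  85  85  84
  84  84  83  83  83  82  81  81  82  82  81  71  61  51  43  41  41  40
  40  39  41  96 100  99 100 100 101 101]
handle pred [[423.1, 182.1], [409.9, 183.2], [404.5, 200.2], [416.8, 199.1]]
0.012 x 412.6..435.3 row 213.0
0.06 x 416.1..439.7 row 203.5
0.1 x 419.2..443.6 row 195.0
0.14 x 422.5..447.7 row 186.0
scene beaker 0.83 0 0
scene packb 0.86 0 0
scene packa 0.77 0 0
scene red 0.92 0 0
scene plates 0.6 -10 -6
top beaker 0.13 6 0
top packb 0.3 -6 -11
top packa 0.36 1 -1
top plates 0.79 0 0
```

```bash
python3 -c "
from plant import close_job
print(close_job())"
```

```text
the job is handed in; nothing more can be done
None
```

The jug was lifted off the peg, stood and released on the mat, then carried by its handle and set upright in the dispenser seat with the handle to the front; handed in at about 27 s, no verdict returned, and image checks after release show it seated, with the only mismatches in the bystander matching where the arm and its shadow cut in.

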